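# Open the sample dish and hold the tweezers over it, set to the marked gap

### The job

Lift the lilac lid off the white sample dish by its knob and set it down right way up on the bench, clear of the dish and not dropped. Then take the sprung tweezers off their rest, squeeze them until the red pointer stands in line with the green band on the gauge (without pushing the band itself), and hold them steady at that gap with both tips over the open dish, two to five centimetres above its rim, touching nothing. Hold it for two seconds and finish still holding like that; leave the dish, the brown bottle, the beaker and the flask where they are.

Things in the scene. Friction and masses are not known exactly. Their poses are not given: they have to be found in the camera images.
- dish: White round open dish, loose, 450 g, outer diameter 96 mm, inner diameter 88 mm, 45 mm high. Origin: centre of its underside on the bench, z up.
- lid: Lilac lid, 80 g, loose, on the dish at the start. Origin: centre of its underside, i.e. of an 80 mm dia, 4 mm thick plug sitting in the dish's mouth: 41 mm above the bench on the dish, at bench height when set down. Disc 100 mm dia, its top 10 mm above the origin. Upright white cylindrical knob in the middle, 20 mm dia, from 10 to 40 mm above the origin. z up.
- rest: Teal fixed rest for the tweezers. Base plate 8 mm thick, x -107 to +83 mm, 75 mm wide; two cross blocks up to 36 mm above the bench at x -94 to -72 mm (50 mm wide) and x 49 to 67 mm (70 mm wide). Origin on the bench, under the tweezers' origin within 5 mm; x towards the tips.
- tweezers: Steel sprung tweezers, loose, 80 g, 209 mm long, level on the rest. Origin: midway between the black finger plates (pinch there, along y; balance point within 15 mm), at the underside, 36 mm above the bench at the start. x to the tips (110 mm ahead), y to the moving leg, z up. Legs 10 mm high, 4 mm thick. White gauge bar across at x 88 mm, 56 mm long, top 16 mm high; rear block x -77 to -99 mm.
- leg (a joint): Closing angle (rad) of the moving leg about an upright hinge at x -80, y 5 mm of the tweezers: 0 open (stop), up to 0.2 squeezed. Tip gap = 40 mm - 190 mm x value; pointer at y = 21.3 mm - 180 mm x value; width over the finger plates = 34 mm - 80 mm x value. Springs open, 4 N m/rad plus 0.16 N m: 2 N at the plates when open, 5 to 10.5 N at the marked gaps.
- green_slider (a joint): Position of the green band along the gauge bar (m): 0 to 0.017; band centre at y = -8 mm + value in the tweezers' frame. It differs from start to start and stays put by friction (1.5 N) unless pushed.
- pinch_point (a point): Between the black finger plates, at mid height (6.5 mm above the origin of the tweezers). The plates are the outermost faces: 28 mm long, 13 mm high, fixed one at y -17 mm, moving one at y +17 mm when open. Pinched along y they are nearly parallel at the marked gaps (29 to 20 mm wide).
- fixed_tip (a point): Inner edge of the fixed leg's tip, at (110, -20, 5) mm in the tweezers' frame.
- moving_tip (a point): Inner edge of the moving leg's tip; 40 mm from the fixed tip when open.
- pointer (a point): Top of the red pointer, 3 mm wide, 12 mm long, standing on the moving leg just ahead of the gauge bar, towards the tips.
- green_band (a point): Top centre of the green band, 6 mm wide (along y) and 14 mm long, riding on the gauge bar; its axes are the tweezers' axes. The pointer is in line when it has the same y as this.
- bottle: Brown bottle with a white cap, 64 mm diameter, 140 mm high. Origin: centre of underside. Bystander.
- beaker: Glass beaker, 68 mm diameter, 85 mm high. Origin: centre of underside. Bystander.
- flask: Conical glass flask, 80 mm diameter at the foot, 100 mm high. Origin: centre of underside. Bystander.
Things that resemble listed ones, but are neither listed nor needed, are in the scene too. What is meant by the lid is not blue, and is the larger of those in its own colour. What is shaped like the dish but yellow is not meant.

How it is judged:
On the way, in this order (a step that is already met when the one before it is completed fails the run):
1. the lid is set down right way up on the bench, clear of the dish, and let go (height (world z) of lid below 0.008 m and angle between lid's own z axis and vertical below 0.1 rad and horizontal distance between lid and dish above 0.105 m and contact force between lid and the fingers below 0.05 N and linear speed of lid below 0.03 m/s), for 0.2 s.
2. the tweezers are held still over the open dish with the pointer in line with the green band, for 1.5 s (y of pointer in the frame of green_band between -0.003 and 0.003 m and velocity of joint leg between -0.06 and 0.06 rad/s and linear speed of tweezers below 0.04 m/s and horizontal distance between each of fixed_tip, moving_tip and dish below 0.042 m and z of fixed_tip in the frame of dish between 0.048 and 0.115 m and z of moving_tip in the frame of dish between 0.048 and 0.115 m and contact force between tweezers and the fingers above 2 N and contact force between tweezers and dish below 0.05 N and contact force between tweezers and rest below 0.05 N and contact force between tweezers and lid below 0.05 N), for 1.5 s.
At the end, for the whole second after the job is handed in: Lid flat on the bench, over 105 mm from the dish centre to centre, released; gripper holding the tweezers still (over 2 N), pointer within 3 mm of the band's middle, both tips within 42 mm of the dish's axis and 3 to 70 mm above its rim, touching neither dish, rest nor lid (all of step 1 and all of step 2); the arm keeps its last pose, push and grip.
It fails at once if the lid is dropped (falls free faster than 0.5 m/s) (contact force between lid and the fingers below 0.05 N and height (world z) of lid above 0.012 m and linear speed of lid above 0.5 m/s).
It fails at once if the green band is pushed (contact force between green_slider and the fingers above 0.5 N or contact force between green_slider and the arm above 0.5 N).
It fails at once if the dish is shoved more than 30 mm or tipped (distance of dish from where it was at the start of the episode above 0.03 m or angle between dish's own z axis and vertical above 0.35 rad).
It fails at once if the bottle, beaker or flask is shoved more than 30 mm or tipped ((distance of bottle from where it was at the start of the episode above 0.03 m or angle between bottle's own z axis and vertical above 0.35 rad) or (distance of beaker from where it was at the start of the episode above 0.03 m or angle between beaker's own z axis and vertical above 0.35 rad) or (distance of flask from where it was at the start of the episode above 0.03 m or angle between flask's own z axis and vertical above 0.35 rad)).
It also fails if it takes over 72 s, if anything falls off the work surface, if the arm or the gripper's body presses on something with over 40 N, if the wrist force passes 120 N, or if a joint passes its speed limit or range.

### The arm

A 6-joint arm with a two-finger parallel gripper is mounted at the origin on the work surface. World frame = base frame: x ahead of the robot, y to its left, z up, the work surface at z = 0. Lengths are in m, angles in rad, forces in N, time in s.
With the tool pointing down it reaches from about 0.25 to 0.725 m from the base axis. Payload 4 kg.
Tool frame: the origin (TCP) lies on the centre line of the jaws, within the pads' length; the fingertips stand 17 mm ahead of it and the grasp point (between the pads) lies 2 mm behind it; z points along the fingers, y is the line along which they close (so a half turn about z gives the same grasp; the last joint's range is limited). The gripper opens to 85 mm and grips with 20 to 120 N. Pads are 22 mm wide; open, the fingers measure 114 mm over their backs; the gripper's body (76 mm by 85 mm) begins 54 mm behind the grasp point. The pads swing forward as they close: fully open they stand 13 mm farther back than shut.
Start: joints at [1.174, 0.241, 0.005, 1.335, 0, 1.571], TCP at [0.193, 0.461, 0.215] pointing down, gripper open.
Joint ranges: [-2.72, 2.72], [-1.05, 1.87], [-1.09, 1.28], [-1.99, 2.15], [-1.42, 1.44], [-3.14, 3.14]. Speed limits (rad/s): [2.79, 2.79, 3.14, 3.14, 3.14, 3.14].

### API

Orientations are given as a unit quaternion [x, y, z, w].
In Python, from workcell import get_obs, imaging, order gives the robot as it stands.
- The arm moves only by the tool apply_moves, never from a script. Its argument "targets" is a list that holds one entry, the list of rows, each a list of 5 numbers: the shift along the world's x, y, z in units of 40 mm (1.0 is 40 mm), then the turn about the world's z in degrees, then the gripper command: -1 is shut, 1 is fully open, values between are in proportion. In form: [[[dx, dy, dz, turn, fingers], ...]]. A call has 1 to 8 rows; each row shifts and turns the commanded pose from where the row before left it; what a row does not reach is not made up. A row lasts 1/12 s, in which the tool goes at most 41.7 mm and 7.16 degrees, less where a joint would pass 70% of its speed; a pose out of reach is approached as far as the arm can. A call is refused whole if a number of a shift passes 1 or a number of a turn 7.16, either way. A call with a gripper value outside its range is refused whole. The fingers move at their own pace and stop on an object; the grip force is fixed at half the most. Time passes only in rows, so rows that do not move let the fingers close. It gives the time, the measured TCP pose, the force, the opening and the grip force at its end, in the units of the state.
- get_obs(): the state, without advancing time (a new reading comes with each control period).
- imaging.camera(name): name is "scene" or "side" or "wrist"; returns (picture, depth): 480x640x3 uint8, blue, green, red; 480x640 float32, m along the optical axis (not along the pixel's ray), 0 where there is no reading.
- imaging.get_calibration(name): a dict with "camera_matrix" (3x3 intrinsics, pixels), "eye" and "rotation" of the camera in the world; the wrist camera has in their place "hand_eye" (4x4, takes a point from camera to tool coordinates, whose origin is the TCP and whose axes are the flange's). Camera axes: x right, y down, z forward; pixel columns grow to the right and rows downward; lengths in m; the calibration is good to about 2 mm. A picture is of the moment at which its call begins: read the wrist's pose just before it. get_calibration takes no time and is no camera call.
- order.job_done(): hands the job in; it is judged then, once.
The state is a dict: "clock": time; "joint_pos": joint angles; "joint_vel": joint speeds; "tau": joint torques, N m; "eef_pos": TCP position; "tool_rot": TCP orientation; "ft_force": force on the tool from outside, world axes, zero at the start; "ft_torque": the same for the moment, N m; "grip_width": finger opening in m; "grasp_force": force on a finger pad.
Only numpy, scipy, OpenCV 4.12 (cv2) and the standard library are available. Lean on these libraries where they do the work, as an engineer would, in place of code of your own. Each camera call takes 0.05 s, during which the arm holds its last target. There are 200 camera calls.

## Working session

There is one attempt and no reset: what is moved stays moved. The work goes in short steps, Python scripts to look and compute and a tool call to move; the robot and the scene stay as the last step left them, time stands still between calls to the robot, and variables do not carry over. Pictures are saved under pics/ and viewed, at most 10 in all, crops included, and the job is handed in when it is done.

Besides the shell and the picture viewer there is one more tool, called by a JSON object that holds its "fn" and its "kwargs", one argument or row to a line. apply_moves: Moves the arm, as the interface text tells. Its arguments: {"type":"object","properties":{"targets":{"type":"array","items":{"type":"array","items":{"type":"array","items":{"type":"number"}}}}},"required":["targets"]}

```bash
mkdir -p pics; ls
cat > h.py <<'E'
import numpy as np, cv2
from workcell import get_obs, imaging, order
def grab(n):
    o=get_obs(); im,d=imaging.camera(n); c=imaging.get_calibration(n); K=np.array(c["camera_matrix"])
    if n=="wrist":
        from scipy.spatial.transform import Rotation as R
        T=np.eye(4);T[:3,:3]=R.from_quat(o["tool_rot"]).as_matrix();T[:3,3]=o["eef_pos"]
        T=T@np.array(c["hand_eye"]);return im,d,K,T[:3,3],T[:3,:3]
    return im,d,K,np.array(c["eye"]),np.array(c["rotation"])
def ray(K,e,R,uv,z):
    uv=np.atleast_2d(uv).astype(float); p=np.c_[uv,np.ones(len(uv))]@np.linalg.inv(K).T@R.T
    return e+p*((z-e[2])/p[:,2])[:,None]
def cloud(im,d,K,e,R):
    v,u=np.mgrid[:480,:640]; p=np.stack([(u-K[0,2])/K[0,0],(v-K[1,2])/K[1,1],np.ones_like(d)],-1)*d[...,None]
    return p@R.T+e
E
python3 - <<'E'
from h import *
print(get_obs())
for n in("scene","side","wrist"):
    g=grab(n); cv2.imwrite(f"pics/{n}0.png",g[0]); np.savez(f"{n}0.npz",*g); print(n,g[3],g[4][:,2])
E
```

```text
pics
{'clock': 0.0, 'joint_pos': array([1.17401371e+00, 2.41427771e-01, 3.71370921e-03, 1.33520361e+00,
       4.06062856e-06, 1.57079075e+00]), 'joint_vel': array([-0.00010636,  0.00084255, -0.0018167 , -0.00117522,  0.00035061,
       -0.00194321]), 'tau': array([ 6.34207208e-04, -3.72316504e+01,  2.52408117e+01,  1.70150504e-02,
        3.11329735e-07,  1.16810608e-05]), 'eef_pos': array([0.19296455, 0.46053285, 0.2137016 ]), 'tool_rot': array([ 1.97089611e-01,  9.80384904e-01, -1.03946459e-03, -2.11043531e-04]), 'ft_force': array([ 0.9069909 , -0.14622126,  0.32022048]), 'ft_torque': array([-0.02761484,  0.00463452, -0.02811458]), 'grasp_force': 0.0, 'grip_width': 0.08516205486407179}Traceback (most recent call last):
  File "<stdin>", line 4, in <module>
IndexError: too many indices for array: array is 1-dimensional, but 2 were indexed
```

```bash
python3 - <<'E'
from workcell import imaging
print(imaging.get_calibration("scene"))
E
sed -i 's/np.array(c\["rotation"\])/RR(c["rotation"])/' h.py
cat >> h.py <<'E'
def RR(q):
    from scipy.spatial.transform import Rotation as R
    q=np.array(q); return q if q.ndim==2 else (R.from_quat(q) if len(q)==4 else R.from_rotvec(q)).as_matrix()
E
python3 - <<'E'
from h import *
for n in("scene","side","wrist"):
    g=grab(n); cv2.imwrite(f"pics/{n}0.png",g[0]); np.savez(f"{n}0.npz",*g); print(n,g[3],g[4][:,2])
E
```

```text
{'camera_matrix': array([[492.49977701,   0.        , 318.9436578 ],
       [  0.        , 492.49977701, 238.03981568],
       [  0.        ,   0.        ,   1.        ]]), 'eye': array([1.0181108 , 0.56848815, 0.93900316]), 'rotation': array([ 0.28131403,  0.89530449, -0.32767531, -0.10918416])}
scene [1.0181108  0.56848815 0.93900316] [-0.37986547 -0.52530828 -0.76141542]
side [ 0.31333659 -0.99130886  0.73362028] [ 0.21261015  0.80187673 -0.55838215]
wrist [0.11475567 0.4935921  0.37274504] [ 0.3012267  -0.12820184 -0.94489511]
```

View pics/scene0.png

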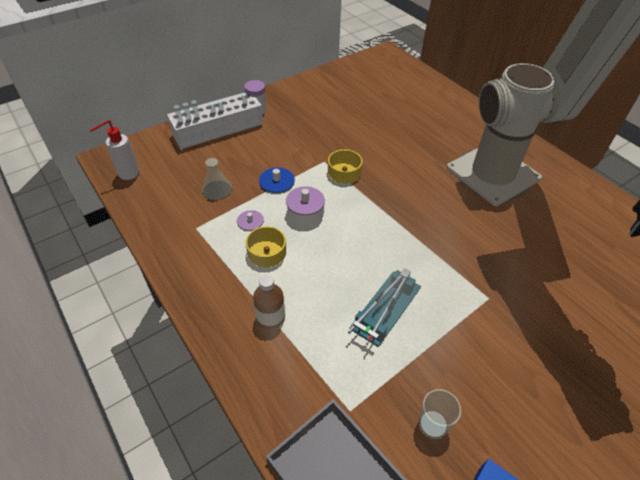

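View pics/side0.png

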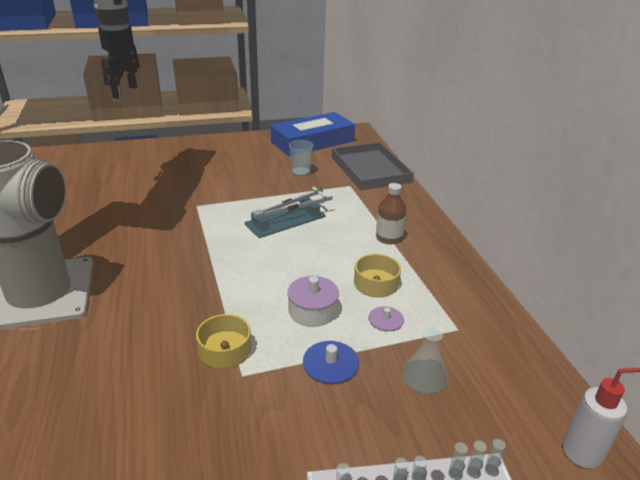

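The scene view shows the lidded dish at about (305,205). The tweezers on the teal rest are at (385,310) with tips toward (360,340), and the bottle (268,300), beaker (438,413) and flask (215,180) stand around them. The side view agrees: dish (314,300), tweezers (290,213).

Run:
```python
from h import *
for n in("scene","side"):
    z=np.load(n+"0.npz"); im,d,K,e,R=[z[k] for k in z.files]; P=cloud(im,d,K,e,R); hsv=cv2.cvtColor(im,cv2.COLOR_BGR2HSV)
    H,S,V=[hsv[...,i].astype(int) for i in range(3)]
    ok=(d>0)&(P[...,0]>.1)&(P[...,0]<.85)&(abs(P[...,1])<.5)
    for nm,m in {"lilac":(H>130)&(H<165)&(S>40)&(V>80),"teal":(H>80)&(H<100)&(S>80),"green":(H>45)&(H<80)&(S>100),"red":((H<6)|(H>174))&(S>140)&(V>90),"yellow":(H>20)&(H<32)&(S>150),"blue":(H>105)&(H<128)&(S>150)}.items():
        nn,l,st,c=cv2.connectedComponentsWithStats((m&ok).astype(np.uint8))
        for i in range(1,nn):
            if st[i,4]<6: continue
            q=P[l==i]; print(n,nm,st[i,4],c[i].round(0),"med",np.median(q,0).round(3),"lo",np.percentile(q,2,0).round(3),"hi",np.percentile(q,98,0).round(3))
            if nm=="lilac" and st[i,4]>500:
                uv=np.argwhere((l==i))[:,::-1]; w=ray(K,e,R,uv,.051); print("  ray51 centre",cv2.minEnclosingCircle(w[:,:2].astype(np.float32)))
            if nm=="teal" and st[i,4]>200:
                print("  rect", cv2.minAreaRect(q[q[:,2]<.012][:,:2].astype(np.float32)))
    # heights above bench: clusters
    m=ok&(P[...,2]>.02)&(P[...,2]<.3)
    nn,l,st,c=cv2.connectedComponentsWithStats(m.astype(np.uint8))
    for i in range(1,nn):
        if st[i,4]>80:
            q=P[l==i]; print(n,"obj",st[i,4],c[i].round(0),np.median(q,0).round(3),np.percentile(q,2,0).round(3),np.percentile(q,98,0).round(3))
```

```text
scene lilac 753 [305. 201.] med [ 0.535 -0.165  0.047] lo [ 0.485 -0.217  0.044] hi [ 0.574 -0.126  0.051]
  ray51 centre ((0.531856894493103, -0.1675684154033661), 0.04967450723052025)
scene lilac 346 [250. 220.] med [ 0.665 -0.225  0.004] lo [ 0.632 -0.259 -0.001] hi [ 0.693 -0.198  0.008]
scene teal 72 [365. 308.] med [0.585 0.151 0.007] lo [0.546 0.138 0.002] hi [0.627 0.171 0.036]
scene teal 204 [373. 317.] med [0.589 0.182 0.008] lo [0.548 0.158 0.002] hi [0.62  0.205 0.036]
  rect ((0.564922571182251, 0.17098261415958405), (0.05220460519194603, 0.026684656739234924), 17.369834899902344)
scene teal 116 [386. 325.] med [0.577 0.215 0.006] lo [0.548 0.199 0.002] hi [0.608 0.226 0.036]
scene teal 69 [361. 332.] med [0.631 0.193 0.005] lo [0.622 0.177 0.003] hi [0.64  0.212 0.034]
scene teal 39 [375. 341.] med [0.618 0.227 0.005] lo [0.612 0.218 0.001] hi [0.624 0.235 0.008]
scene green 25 [367. 328.] med [0.633 0.211 0.051] lo [0.616 0.196 0.026] hi [0.642 0.215 0.055]
scene red 8 [369. 338.] med [0.642 0.229 0.048] lo [0.636 0.226 0.044] hi [0.648 0.231 0.053]
scene yellow 929 [3
[... 1881 characters left out ...]
66 0.323 0.028] [0.747 0.282 0.021] [0.847 0.498 0.034]
side obj 1228 [391. 213.] [0.756 0.026 0.079] [0.733 0.013 0.022] [0.788 0.055 0.141]
side obj 989 [290. 206.] [0.557 0.168 0.042] [0.457 0.123 0.021] [0.649 0.228 0.054]
side obj 1016 [377. 271.] [ 0.676 -0.119  0.035] [ 0.63  -0.164  0.02 ] [ 0.721 -0.07   0.047]
side obj 1872 [312. 297.] [ 0.52  -0.189  0.051] [ 0.478 -0.221  0.022] [ 0.568 -0.132  0.081]
side obj 1321 [223. 337.] [ 0.344 -0.253  0.036] [ 0.3   -0.29   0.021] [ 0.389 -0.197  0.047]
side obj 1482 [427. 358.] [ 0.667 -0.394  0.05 ] [ 0.644 -0.413  0.021] [ 0.697 -0.368  0.101]
side obj 163 [331. 352.] [ 0.521 -0.323  0.038] [ 0.513 -0.328  0.02 ] [ 0.531 -0.31   0.042]
```

{"fn": "apply_moves", "kwargs": {
  "targets": [
    [[0.53, -0.52, 0, 2.8, 1], [0.53, -0.52, 0, 2.8, 1], [0.53, -0.52, 0, 2.8, 1], [0.53, -0.52, 0, 2.8, 1], [0.53, -0.52, 0, 2.8, 1], [0.53, -0.52, 0, 2.8, 1], [0.53, -0.52, 0, 2.8, 1], [0.53, -0.52, 0, 2.8, 1]]
  ]
}}

```text
clock: 0.87
eef_pos: [0.3636, 0.2935, 0.2145]
tool_rot: [0.002, 1.0, -0.0, -0.0]
ft_force: [0.2, -0.6, 0.5]
grip_width: 0.0855
grasp_force: 0.0
```

{"fn": "apply_moves", "kwargs": {
  "targets": [
    [[0.53, -0.52, 0, 2.8, 1], [0.53, -0.52, 0, 2.8, 1], [0.53, -0.52, 0, 2.8, 1], [0.53, -0.52, 0, 2.8, 1], [0.53, -0.52, 0, 2.8, 1], [0.53, -0.52, 0, 2.8, 1], [0, 0, 0, 0, 1], [0, 0, 0, 0, 1]]
  ]
}}

```text
clock: 1.53
eef_pos: [0.4906, 0.1688, 0.214]
tool_rot: [-0.141, 0.99, 0.0, -0.001]
ft_force: [-0.7, -0.5, -0.3]
grip_width: 0.0854
grasp_force: 0.0
```

Run:
```python
from h import *
o=get_obs();print(o["clock"],o["eef_pos"],o["tool_rot"],o["joint_pos"])
g=grab("wrist"); cv2.imwrite("pics/w1.png",g[0]); np.savez("w1.npz",*g); print(g[3])
```

```text
1.5333 [0.49056969 0.1687931  0.21402566] [-1.41485144e-01  9.89940221e-01  2.84658634e-05 -5.58417413e-04] [3.31223126e-01 2.79072204e-01 5.46877093e-02 1.34749801e+00
 2.66029400e-04 4.72999558e-02]
[0.40918038 0.14494493 0.37292172]
```

View pics/w1.png

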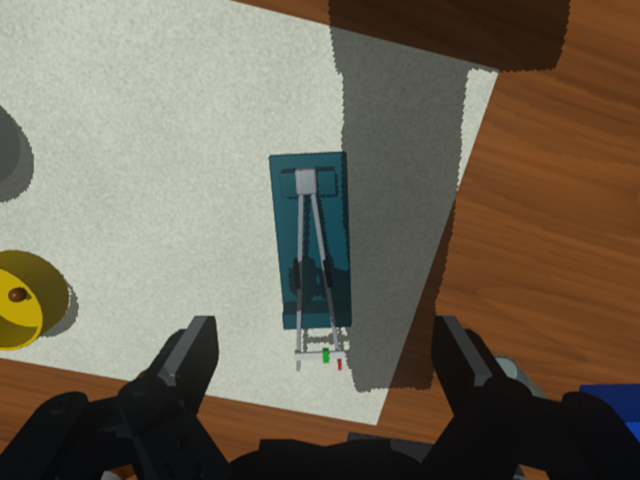

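The wrist view shows the tweezers on the rest: rear block (306,181), finger plates (297,272) and (328,271), gauge bar at row 354, green band (326,355), red pointer (340,364). The moving leg is on the right.

```bash
cat > tw.py <<'E'
from h import *
def run(g,roi):
    im,d,K,e,R=g; u0,v0,u1,v1=roi
    hsv=cv2.cvtColor(im,cv2.COLOR_BGR2HSV); H,S,V=[hsv[...,i].astype(int) for i in range(3)]
    M=np.zeros(d.shape,bool); M[v0:v1,u0:u1]=1
    o={}
    for nm,m,z in(("green",(H>45)&(H<80)&(S>120),None),("red",((H<6)|(H>174))&(S>140)&(V>90),None)):
        n,l,st,c=cv2.connectedComponentsWithStats((m&M).astype(np.uint8)); 
        if n<2: print(nm,"none");continue
        i=1+st[1:,4].argmax(); o[nm]=c[i]; P=cloud(*g)[l==i]; print(nm,st[i],c[i].round(1),"zmed",np.percentile(P[:,2],[10,50,90]).round(4))
    return o,M,H,S,V
E
python3 - <<'E'
from tw import *
z=np.load("w1.npz"); g=[z[k] for k in z.files]; im,d,K,e,R=g
o,M,H,S,V=run(g,(260,140,370,390))
P=cloud(*g)
n,l,st,c=cv2.connectedComponentsWithStats(((V<45)&M).astype(np.uint8))
for i in range(1,n):
    if st[i,4]>25: print("blk",st[i],c[i].round(1),ray(K,e,R,c[i],.049),P[l==i][:,2].mean())
w=(S<60)&(V>120)&M&(P[...,2]>.03)
n,l,st,c=cv2.connectedComponentsWithStats(w.astype(np.uint8))
for i in range(1,n):
    if st[i,4]>10: print("wht",st[i],c[i].round(1),np.percentile(P[l==i],[2,50,98],0).round(4).tolist())
teal=((H>80)&(H<105)&(S>80)&M&(P[...,2]<.014))
cs=np.argwhere(teal)[:,::-1]; print(cv2.minAreaRect(ray(K,e,R,cs,.008)[:,:2].astype(np.float32)))
for nm,z0 in(("green",.058),("red",.056)): print(nm,ray(K,e,R,o[nm],z0))
cv2.imwrite("pics/w1c.png",cv2.resize(im[150:385,262:362],None,fx=2.5,fy=2.5,interpolation=cv2.INTER_CUBIC))
E
```

```text
green [323 349   6  14  74] [325.5 355.5] zmed [0.0533 0.0546 0.0557]
red [338 360   3  10  26] [339.1 364.3] zmed [0.0502 0.0512 0.0521]
blk [342 152   8 110 346] [345.2 202.3] [[0.47775973 0.18406658 0.049     ]] 0.00959936769894039
blk [ 317  193   34  134 1347] [337.  284.4] [[0.55580913 0.20028725 0.049     ]] 0.020429106785369543
blk [302 206  24 107 700] [311.1 271.8] [[0.55017189 0.17325392 0.049     ]] 0.008458331591479715
blk [293 258   8  32 161] [296.3 274.4] [[0.5565879  0.16069623 0.049     ]] 0.05399455097042885
wht [295 170  20  24 429] [305.  181.3] [[0.4597, 0.1366, 0.048], [0.4696, 0.1453, 0.0495], [0.4801, 0.154, 0.0511]]
wht [298 195   5  66 255] [299.8 227.3] [[0.4841, 0.1446, 0.044], [0.5124, 0.1516, 0.0455], [0.5414, 0.1598, 0.047]]
wht [311 195  13  65 236] [317.4 226. ] [[0.481, 0.1549, 0.0443], [0.5063, 0.1667, 0.0456], [0.5346, 0.1795, 0.0471]]
wht [283 312  20  39 165] [297.5 331.2] [[0.5972, 0.1662, 0.0349], [0.6209, 0.1784, 0.0453], [0.6385, 0.1849, 0.047]]
wht [331 324   8  25  86] [334.7 336.8] [[0.6022, 0.2093, 0.0396], [0.6137, 0.2159, 0.0453], [0.6256, 0.2222, 0.0466]]
wht [313 328  15   1  15] [320. 328.] [[0.6123, 0.1936, 0.0348], [0.6143, 0.2001, 0.0354], [0.6161, 0.2069, 0.0361]]
wht [295 351  28  21 277] [306.5 357.7] [[0.6322, 0.1826, 0.0443], [0.64, 0.1928, 0.051], [0.6631, 0.2083, 0.0526]]
wht [329 351  18  13 136] [337.  355.2] [[0.6244, 0.215, 0.0469], [0.6298, 0.223, 0.0512], [0.6389, 0.2314, 0.0525]]
((0.5316016674041748, 0.16823770105838776), (0.16954275965690613, 0.07300157099962234), 19.19810676574707)
green [[0.62894016 0.21034516 0.058     ]]
red [[0.63648821 0.22673671 0.056     ]]
```

View pics/w1c.png

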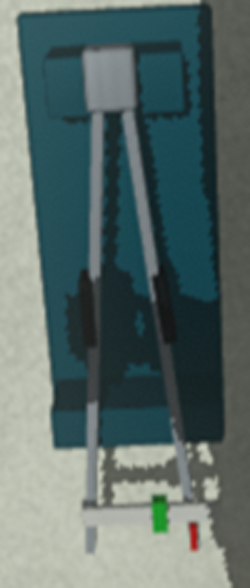

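The crop shows the rear block centre at (305,181), the gauge bar running from about (295,356) to (347,353), the fixed leg on the left and the moving leg on the right.

Run:
```python
from tw import *
z=np.load("w1.npz"); g=[z[k] for k in z.files]; im,d,K,e,R=g
r=lambda u,v,z:ray(K,e,R,(u,v),z)[0]
a,b=r(294.8,355.5,.052),r(346.5,353,.052); ctr=(a+b)/2; print("bar",a,b,np.linalg.norm(a-b),"yaw from bar",np.degrees(np.arctan2(*(b-a)[[1,0]]))-90)
blk=r(305,181.3,.049); print("blk",blk,"yaw blk-bar",np.degrees(np.arctan2(*(ctr-blk)[[1,0]])),np.linalg.norm((ctr-blk)[:2]))
cor=[r(*p,.008) for p in((269,156),(346,152),(351,326),(284,328.5))]
print(np.round(cor,4),[np.degrees(np.arctan2(*(q-p)[[1,0]])) for p,q in((cor[0],cor[3]),(cor[1],cor[2]))])
f=r(296.5,274,.049);m=r(328,271,.049);print("plates",f,m,np.linalg.norm(f-m))
ft=r(297,369,.045); print("fixedtip",ft)
for yaw in(19,21,23):
    t=np.radians(yaw); X=np.array([np.cos(t),np.sin(t)]);Y=np.array([-X[1],X[0]])
    O=(blk[:2]+.088*X); 
    for n,p in(("bar",ctr),("f",f),("m",m),("tip",ft),("green",r(325.5,355.5,.058)),("red",r(339.1,363,.056))): print(yaw,n,((p[:2]-O)@np.c_[X,Y]*1e3).round(1),end=" ")
    print(O)
```

```text
bar [0.64174784 0.18195362 0.052     ] [0.62437252 0.23097341 0.052     ] 0.05200809079319964 yaw from bar 19.517133351637924
blk [0.46980975 0.14537291 0.049     ] yaw blk-bar 20.51655491633515 0.17430652950281614
[[0.4638 0.1062 0.008 ]
 [0.4398 0.1753 0.008 ]
 [0.6187 0.237  0.008 ]
 [0.6426 0.1664 0.008 ]] [np.float64(18.594270697543635), np.float64(19.01778006930637)]
plates [0.55614213 0.16074931 0.049     ] [0.54494708 0.18821071 0.049     ] 0.02965565043547194
fixedtip [0.66226698 0.18921229 0.045     ]
19 bar [86.2  4.6] 19 f [ -1.4 -13.6] 19 m [-3. 16.] 19 tip [108.2 -21.2] 19 green [83.6  9.6] 19 red [94.6 22.7] [0.55301538 0.17402291]
21 bar [86.3 -1.5] 21 f [ -1.9 -16.6] 21 m [-2.5 13.1] 21 tip [107.4 -28. ] 21 green [83.8  3.6] 21 red [95.3 16.4] [0.55196483 0.17690929]
23 bar [86.1 -7.6] 23 f [ -2.5 -19.6] 23 m [-2.1 10.1] 23 tip [106.3 -34.8] 23 green [83.9 -2.4] 23 red [95.7 10. ] [0.55081417 0.17975725]
```

{"fn": "apply_moves", "kwargs": {
  "targets": [
    [[0, -0.9, 0, 3, 1], [0, -0.95, 0, 0, 1], [0, -0.95, 0, 0, 1], [0, -0.95, 0, 0, 1], [0, -0.95, 0, 0, 1], [0, -0.95, 0, 0, 1], [0, -0.95, 0, 0, 1], [0, -0.95, 0, 0, 1]]
  ]
}}

```text
clock: 2.25
eef_pos: [0.4895, -0.1322, 0.2148]
tool_rot: [-0.17, 0.985, 0.0, 0.0]
ft_force: [1.4, 1.1, -0.2]
grip_width: 0.0854
grasp_force: 0.0
```

{"fn": "apply_moves", "kwargs": {
  "targets": [
    [[0, -0.5, 0, 0, 1], [0, -0.4, 0, 0, 1], [0, 0, 0, 0, 1], [0, 0, 0, 0, 1]]
  ]
}}

```text
clock: 2.58
eef_pos: [0.4897, -0.1674, 0.2145]
tool_rot: [-0.169, 0.986, 0.0, -0.0]
ft_force: [0.6, 0.7, -0.6]
grip_width: 0.0854
grasp_force: 0.0
```

Run:
```python
from h import *
o=get_obs();print(o["clock"],o["eef_pos"],o["tool_rot"],o["joint_pos"])
g=grab("wrist"); im,d,K,e,R=g; cv2.imwrite("pics/w2.png",g[0]); np.savez("w2.npz",*g)
P=cloud(*g); hsv=cv2.cvtColor(im,cv2.COLOR_BGR2HSV); H,S,V=[hsv[...,i].astype(int) for i in range(3)]
m=(H>130)&(H<165)&(S>40)&(V>60)&(P[...,2]>.035)&(P[...,2]<.065)
n,l,st,c=cv2.connectedComponentsWithStats(m.astype(np.uint8)); i=1+st[1:,4].argmax()
print(st[i],c[i],cv2.minEnclosingCircle(ray(K,e,R,np.argwhere(l==i)[:,::-1],.051)[:,:2].astype(np.float32)),np.median(P[l==i],0))
k=(P[...,2]>.070)&(P[...,2]<.09)&(abs(P[...,0]-.528)<.05)&(abs(P[...,1]+.172)<.05)
uv=np.argwhere(k)[:,::-1];print("knob",len(uv),uv.mean(0),cv2.minEnclosingCircle(ray(K,e,R,uv,.081)[:,:2].astype(np.float32)),np.median(P[k],0))
```

```text
2.5833 [ 0.48971427 -0.1673557   0.21450833] [-1.68915861e-01  9.85630375e-01  4.14740142e-04 -1.52439726e-04] [-3.29658939e-01  2.75980979e-01  5.17660069e-02  1.34724623e+00
  5.82177042e-04 -6.69118407e-01]
[ 251  193  109  102 7996] [305.21110555 242.5917959 ] ((0.5258296728134155, -0.1726987361907959), 0.049503300338983536) [ 0.52137843 -0.17463844  0.05049626]
knob 476 [303.62394958 257.1302521 ] ((0.525126576423645, -0.17304155230522156), 0.011167931370437145) [ 0.52529461 -0.17297403  0.08020648]
```

View pics/w2.png

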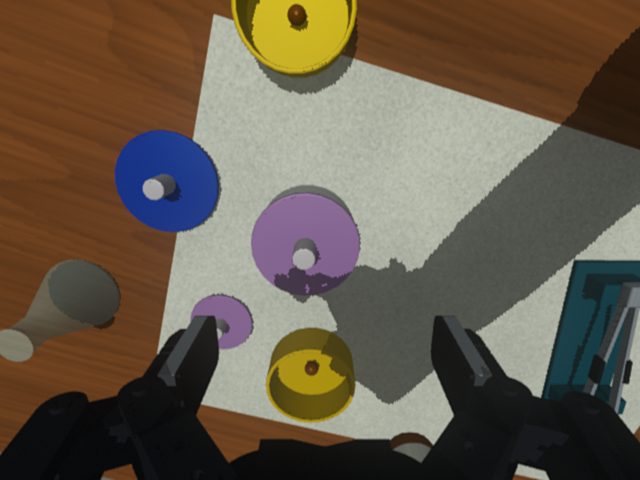

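The wrist view shows the lilac lid centred at (305,243) with its knob top at (304,257). The disc and the knob agree on (0.5255, -0.173).

{"fn": "apply_moves", "kwargs": {
  "targets": [
    [[0.18, -0.03, -0.6, 0, 1], [0.18, -0.03, -0.6, 0, 1], [0.18, -0.03, -0.6, 0, 1], [0.18, -0.03, -0.6, 0, 1], [0.18, -0.02, -0.6, 0, 1], [0, 0, -0.3, 0, 1], [0, 0, -0.24, 0, 1], [0, 0, 0, 0, 1]]
  ]
}}

```text
clock: 3.3
eef_pos: [0.5245, -0.1714, 0.0708]
tool_rot: [-0.17, 0.985, 0.001, -0.002]
ft_force: [-0.6, 0.4, -0.1]
grip_width: 0.0857
grasp_force: 0.0
```

{"fn": "apply_moves", "kwargs": {
  "targets": [
    [[0, 0, 0, 0, 0.5], [0, 0, 0, 0, 0.2], [0, 0, 0, 0, 0], [0, 0, 0, 0, -0.2], [0, 0, 0, 0, -0.4], [0, 0, 0, 0, -0.7], [0, 0, 0, 0, -1], [0, 0, 0, 0, -1]]
  ]
}}

```text
clock: 3.97
eef_pos: [0.526, -0.1738, 0.0731]
tool_rot: [-0.169, 0.986, -0.0, 0.0]
ft_force: [-0.7, -0.5, -0.1]
grip_width: -0.0
grasp_force: 0.0
```

Run:
```python
from h import *
o=get_obs();print(o["clock"],o["eef_pos"],o["grip_width"],o["ft_force"])
g=grab("wrist"); a=g[0]; P=cloud(*g); print(P[...,2][150:300:30,200:440:40].round(3))
b=grab("side")[0][220:380,230:390]
cv2.imwrite("pics/c3.png",np.hstack([a[:,100:540],cv2.resize(b,(330,480))[:, :330]]))
```

```text
3.9667 [ 0.52603213 -0.1737591   0.0731365 ] -6.002096206403327e-06 [-0.69035996 -0.48697635 -0.11622005]
[[-0.    -0.    -0.001  0.002  0.001 -0.   ]
 [ 0.001 -0.001  0.     0.017 -0.001  0.001]
 [ 0.001  0.     0.051  0.051  0.05  -0.001]
 [-0.001  0.048  0.05   0.051  0.051  0.05 ]
 [-0.001  0.05   0.051  0.056  0.05   0.05 ]]
```

View pics/c3.png

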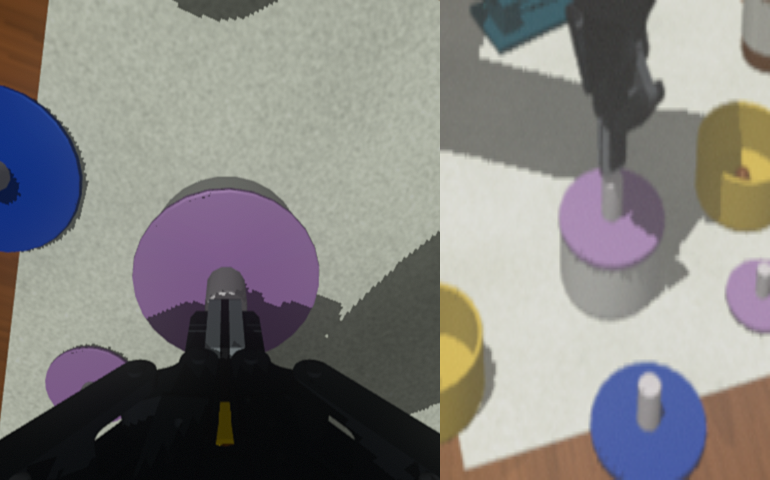

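The left half shows the shut fingers just over the knob top. The right half (side view) shows the knob still fully visible below the fingertips, so the fingers closed above or on the knob. I'll measure the fingertip height.

Run:
```python
from h import *
o=get_obs();print(o["clock"],o["eef_pos"],o["tool_rot"])
g=grab("wrist"); P=cloud(*g)
for r in range(262,356,6): print(r,P[r,315].round(3),P[r,325].round(3),P[r,335].round(3))
s=grab("side"); Q=cloud(*s); c=np.abs(Q[...,:2]-[.526,-.174]).max(-1)<.03
for z in np.arange(.05,.13,.006):
    k=c&(abs(Q[...,2]-z)<.003); print(z.round(3),k.sum(),np.argwhere(k).mean(0).round(0) if k.any() else "",Q[k].mean(0).round(3),s[0][k].mean(0).round(0))
```

```text
4.0667 [ 0.52598648 -0.17371469  0.07300091] [-1.68989299e-01  9.85617886e-01  7.84130251e-06 -1.82203382e-05]
262 [ 0.518 -0.182  0.051] [ 0.517 -0.177  0.05 ] [ 0.515 -0.172  0.05 ]
268 [ 0.522 -0.18   0.049] [ 0.518 -0.176  0.053] [ 0.518 -0.171  0.05 ]
274 [ 0.522 -0.18   0.056] [ 0.518 -0.176  0.061] [ 0.518 -0.171  0.058]
280 [ 0.521 -0.18   0.065] [ 0.518 -0.176  0.069] [ 0.518 -0.171  0.064]
286 [ 0.521 -0.18   0.072] [ 0.518 -0.176  0.074] [ 0.518 -0.171  0.072]
292 [ 0.521 -0.18   0.077] [ 0.519 -0.176  0.079] [ 0.518 -0.171  0.078]
298 [ 0.523 -0.179  0.08 ] [ 0.522 -0.175  0.079] [ 0.52  -0.171  0.08 ]
304 [ 0.446 -0.202  0.232] [ 0.516 -0.177  0.097] [ 0.514 -0.173  0.097]
310 [ 0.517 -0.181  0.102] [ 0.516 -0.177  0.102] [ 0.514 -0.174  0.103]
316 [ 0.516 -0.181  0.107] [ 0.515 -0.177  0.107] [ 0.514 -0.174  0.107]
322 [ 0.517 -0.181  0.11 ] [ 0.516 -0.177  0.11 ] [ 0.514 -0.174  0.111]
328 [ 0.516 -0.181  0.115] [ 0.516 -0.177  0.114] [ 0.514 -0.174  0.115]
334 [ 0.517 -0.18   0.118] [ 0.515 -0.177  0.119] [ 0.515 -0.174  0.118]
340 [ 0.517 -0.18   0.122] [ 0.516 -0.17
[... 307 characters left out ...]
21 [289. 312.] [ 0.522 -0.179  0.062] [138. 137. 141.]
0.068 27 [286. 313.] [ 0.523 -0.18   0.068] [138. 135. 140.]
0.074 29 [283. 313.] [ 0.523 -0.178  0.074] [135. 133. 137.]
0.08 49 [280. 313.] [ 0.524 -0.176  0.081] [124. 122. 126.]
0.086 7 [278. 314.] [ 0.526 -0.176  0.084] [119. 118. 121.]
0.092 9 [276. 312.] [ 0.521 -0.179  0.093] [94. 93. 94.]
0.098 27 [274. 312.] [ 0.52  -0.182  0.098] [85. 85. 85.]
0.104 37 [272. 312.] [ 0.521 -0.182  0.104] [82. 83. 82.]
0.11 37 [269. 312.] [ 0.521 -0.182  0.11 ] [82. 82. 81.]
0.116 37 [267. 312.] [ 0.521 -0.182  0.116] [78. 78. 78.]
0.122 29 [264. 311.] [ 0.519 -0.181  0.122] [82. 83. 82.]
0.128 21 [261. 309.] [ 0.516 -0.18   0.128] [79. 80. 79.]
```

Run:
```python
from h import *
z=np.load("w2.npz"); g=[z[k] for k in z.files]; P=cloud(*g); t=np.array([.4897,-.1674,.2145])
for u in(190,200,207,212,438,445,455): print(u,[(r,(P[r,u]-t).round(3).tolist()) for r in(318,322,330,345)])
m=(P[...,2]>.2)&(P[...,2]<.4); print("lowest",np.sort((P[...,2]-t[2])[m])[:200:20].round(3), np.argwhere(m&(P[...,2]-t[2]<np.sort((P[...,2]-t[2])[m])[30]))[:6])
```

```text
190 [(318, [0.177, -0.096, -0.21]), (322, [0.184, -0.095, -0.213]), (330, [0.005, -0.049, 0.043]), (345, [0.004, -0.046, 0.052])]
200 [(318, [0.006, -0.048, 0.034]), (322, [0.005, -0.047, 0.038]), (330, [0.004, -0.045, 0.043]), (345, [0.006, -0.043, 0.049])]
207 [(318, [0.004, -0.045, 0.035]), (322, [0.004, -0.044, 0.037]), (330, [0.005, -0.043, 0.04]), (345, [0.01, -0.041, 0.042])]
212 [(318, [0.005, -0.044, 0.033]), (322, [0.006, -0.043, 0.034]), (330, [0.009, -0.042, 0.034]), (345, [0.014, -0.04, 0.036])]
438 [(318, [-0.024, 0.037, 0.034]), (322, [-0.023, 0.037, 0.036]), (330, [-0.021, 0.038, 0.037]), (345, [-0.015, 0.04, 0.038])]
445 [(318, [-0.026, 0.039, 0.035]), (322, [-0.025, 0.038, 0.037]), (330, [-0.024, 0.037, 0.043]), (345, [-0.02, 0.038, 0.045])]
455 [(318, [-0.027, 0.043, 0.035]), (322, [-0.026, 0.042, 0.038]), (330, [-0.026, 0.04, 0.043]), (345, [-0.024, 0.038, 0.051])]
lowest [0.029 0.03  0.03  0.031 0.031 0.031 0.031 0.032 0.032 0.032] [[319 434]
 [320 215]
 [321 215]
 [322 434]
 [324 434]
 [326 215]]
```

The shut fingertips stand 17–18 mm above the reported TCP, and 31 mm above it when open. They do not stand 17 mm below it, so I'll plan every height with that offset. Next: reopen, go 37 mm lower, grip.

{"fn": "apply_moves", "kwargs": {
  "targets": [
    [[0, 0, 0, 0, 0.5], [0, 0, 0, 0, 0.5], [0, 0, 0, 0, 0.5], [0, 0, 0, 0, 0.5], [0, 0, -0.3, 0, 0.5], [0, 0, -0.3, 0, 0.5], [0, 0, -0.3, 0, 0.5], [0, 0, 0, 0, 0.5]]
  ]
}}

```text
clock: 4.83
eef_pos: [0.5241, -0.173, 0.0347]
tool_rot: [-0.169, 0.986, 0.001, -0.002]
ft_force: [-0.4, 0.3, -0.3]
grip_width: 0.0642
grasp_force: 0.0
```

{"fn": "apply_moves", "kwargs": {
  "targets": [
    [[0, 0, 0, 0, 0], [0, 0, 0, 0, -0.3], [0, 0, 0, 0, -0.5], [0, 0, 0, 0, -0.7], [0, 0, 0, 0, -1], [0, 0, 0, 0, -1], [0, 0, 0, 0, -1], [0, 0, 0, 0, -1]]
  ]
}}

```text
clock: 5.5
eef_pos: [0.5269, -0.1739, 0.0381]
tool_rot: [-0.169, 0.986, -0.001, 0.001]
ft_force: [0.2, 0.3, 5.7]
grip_width: 0.0183
grasp_force: 59.0
```

{"fn": "apply_moves", "kwargs": {
  "targets": [
    [[0, 0, 0.1, 0, -1], [0, 0, 0.2, 0, -1], [0, 0, 0.3, 0, -1], [0, 0, 0.3, 0, -1], [0, 0, 0.3, 0, -1], [0, 0, 0.2, 0, -1], [0, 0, 0.1, 0, -1], [0, 0, 0, 0, -1]]
  ]
}}

```text
clock: 6.17
eef_pos: [0.5266, -0.1738, 0.0981]
tool_rot: [-0.169, 0.986, -0.0, 0.001]
ft_force: [-0.2, -0.2, -0.7]
grip_width: 0.0181
grasp_force: 58.6
```

{"fn": "apply_moves", "kwargs": {
  "targets": [
    [[-0.16, 0.22, 0, 0, -1], [-0.4, 0.55, 0, 0, -1], [-0.5, 0.65, 0, 0, -1], [-0.5, 0.65, 0, 0, -1], [-0.5, 0.65, 0, 0, -1], [-0.4, 0.55, 0, 0, -1], [-0.18, 0.31, 0, 0, -1], [0, 0, 0, 0, -1]]
  ]
}}

```text
clock: 6.83
eef_pos: [0.4174, -0.0284, 0.0962]
tool_rot: [-0.171, 0.985, 0.001, -0.002]
ft_force: [0.1, 0.3, -1.1]
grip_width: 0.0182
grasp_force: 58.7
```

Run:
```python
from h import *
o=get_obs();print(o["eef_pos"],o["grip_width"],o["ft_force"])
for n in("side","scene"):
    g=grab(n); im=g[0]; P=cloud(*g); hsv=cv2.cvtColor(im,cv2.COLOR_BGR2HSV); H,S,V=[hsv[...,i].astype(int) for i in range(3)]
    m=((H>130)&(H<165)&(S>40)&(V>60)&(abs(P[...,0]-.42)<.09)&(abs(P[...,1]+.03)<.09)); 
    print(n,m.sum(),np.percentile(P[m],[3,50,97],0).round(4).tolist() if m.any() else "")
    w=(V>110)&(S<70)&(abs(P[...,0]-.526)<.06)&(abs(P[...,1]+.173)<.06)&(P[...,2]>.035)&(P[...,2]<.06)
    print("rim",w.sum(),cv2.minEnclosingCircle(ray(*g[2:],np.argwhere(w)[:,::-1],.045)[:,:2].astype(np.float32)), np.median(P[w],0).round(3))
```

```text
[ 0.41737366 -0.02838555  0.0961987 ] 0.018187072913324567 [ 0.1163299   0.27348604 -1.06943138]
side 676 [[0.3715, -0.0763, 0.1062], [0.4012, -0.0449, 0.1096], [0.4553, 0.0024, 0.1118]]
rim 577 ((0.5227005481719971, -0.1786368042230606), 0.05462587997317314) [ 0.522 -0.18   0.043]
scene 659 [[0.3833, -0.0708, 0.1028], [0.4342, -0.0155, 0.1059], [0.4656, 0.0154, 0.1218]]
rim 198 ((0.5334465503692627, -0.16598089039325714), 0.05073419585824013) [ 0.534 -0.167  0.04 ]
```

{"fn": "apply_moves", "kwargs": {
  "targets": [
    [[0, 0, -0.2, 0, -1], [0, 0, -0.45, 0, -1], [0, 0, -0.55, 0, -1], [0, 0, -0.5, 0, -1], [0, 0, -0.4, 0, -1], [0, 0, -0.2, 0, -1], [0, 0, -0.1, 0, -1], [0, 0, -0.06, 0, -1]]
  ]
}}

```text
clock: 7.6
eef_pos: [0.4205, -0.031, -0.0021]
tool_rot: [-0.169, 0.986, 0.0, -0.0]
ft_force: [0.5, -0.3, -0.4]
grip_width: 0.0182
grasp_force: 58.7
```

{"fn": "apply_moves", "kwargs": {
  "targets": [
    [[0, 0, 0, 0, -1], [0, 0, 0, 0, -1]]
  ]
}}

```text
clock: 7.77
eef_pos: [0.4213, -0.0307, -0.0008]
tool_rot: [-0.169, 0.986, -0.0, 0.001]
ft_force: [0.8, -0.7, -0.6]
grip_width: 0.0185
grasp_force: 58.7
```

{"fn": "apply_moves", "kwargs": {
  "targets": [
    [[0, 0, -0.03, 0, -1], [0, 0, -0.03, 0, -1], [0, 0, 0, 0, -1], [0, 0, 0, 0, -1]]
  ]
}}

```text
clock: 8.1
eef_pos: [0.4214, -0.0305, -0.0029]
tool_rot: [-0.169, 0.986, -0.0, 0.001]
ft_force: [-1.3, -0.4, 5.2]
grip_width: 0.0179
grasp_force: 59.3
```

Contact force has appeared, so the lid is on the bench. Release gently and rise.

{"fn": "apply_moves", "kwargs": {
  "targets": [
    [[0, 0, 0, 0, -0.5], [0, 0, 0, 0, -0.45], [0, 0, 0, 0, -0.35], [0, 0, 0, 0, -0.2], [0, 0, 0, 0, 0.1], [0, 0, 0, 0, 0.3], [0, 0, 0, 0, 0.3], [0, 0, 0, 0, 0.3]]
  ]
}}

```text
clock: 8.77
eef_pos: [0.4204, -0.0304, -0.0039]
tool_rot: [-0.169, 0.986, 0.0, -0.0]
ft_force: [0.5, 0.7, -0.6]
grip_width: 0.0554
grasp_force: 0.0
```

{"fn": "apply_moves", "kwargs": {
  "targets": [
    [[0, 0, 0.3, 0, 0.3], [0, 0, 0.6, 0, 0.3], [0, 0, 0.9, 0, 0.3], [0, 0, 0.9, 0, 0.3], [0, 0, 0.9, 0, 0.3], [0, 0, 0.9, 0, 0.3], [0, 0, 0.3, 0, 0.3], [0, 0, 0, 0, 0.3]]
  ]
}}

```text
clock: 9.43
eef_pos: [0.4232, -0.0307, 0.1922]
tool_rot: [-0.169, 0.986, -0.001, 0.004]
ft_force: [0.8, -0.5, -0.0]
grip_width: 0.0553
grasp_force: 0.0
```

Run:
```python
from h import *
o=get_obs();print(o["eef_pos"],o["grip_width"],o["ft_force"])
g=grab("wrist"); im=g[0]; P=cloud(*g); hsv=cv2.cvtColor(im,cv2.COLOR_BGR2HSV); H,S,V=[hsv[...,i].astype(int) for i in range(3)]
m=(H>130)&(H<165)&(S>40)&(V>60)&(P[...,2]<.03)&(abs(P[...,0]-.42)<.09)&(abs(P[...,1]+.03)<.09)
print(m.sum(),np.percentile(P[m],[3,50,97],0).round(4).tolist())
print(cv2.minEnclosingCircle(ray(*g[2:],np.argwhere(m)[:,::-1],.01)[:,:2].astype(np.float32)))
```

```text
[ 0.42321527 -0.03066905  0.19220592] 0.05528762816977064 [ 0.79078836 -0.5200906  -0.03570343]
8066 [[0.3782, -0.0731, 0.0081], [0.4173, -0.0321, 0.0095], [0.4635, 0.0119, 0.0109]]
((0.4212118685245514, -0.030340412631630898), 0.04922015592455864)
```

Lid is flat and released (centre 0.421, -0.030; top at 10 mm). On to the tweezers.

{"fn": "apply_moves", "kwargs": {
  "targets": [
    [[0.3, 0.5, 0, 0, 0.3], [0.45, 0.7, -0.2, 0, 0.3], [0.45, 0.75, -0.3, 0, 0.3], [0.45, 0.75, -0.3, 0, 0.3], [0.45, 0.75, -0.3, 0, 0.3], [0.45, 0.7, -0.3, 0, 0.3], [0.45, 0.6, -0.1, 0, 0.3], [0.3, 0.37, 0, 0, 0.3]]
  ]
}}

```text
clock: 10.15
eef_pos: [0.5512, 0.1764, 0.1237]
tool_rot: [-0.17, 0.985, -0.0, -0.003]
ft_force: [0.3, -0.2, 0.3]
grip_width: 0.0559
grasp_force: 0.0
```

{"fn": "apply_moves", "kwargs": {
  "targets": [
    [[0, 0, 0, 0, 0.3], [0, 0, 0, 0, 0.3], [0, 0, 0, 0, 0.3]]
  ]
}}

```text
clock: 10.4
eef_pos: [0.5509, 0.1736, 0.1265]
tool_rot: [-0.169, 0.986, -0.0, -0.002]
ft_force: [-0.4, -0.4, 0.4]
grip_width: 0.0557
grasp_force: 0.0
```

Run:
```python
from h import *
o=get_obs();print(o["clock"],o["eef_pos"],o["tool_rot"],o["grip_width"])
g=grab("wrist"); cv2.imwrite("pics/w4.png",g[0]); np.savez("w4.npz",*g)
```

```text
10.4 [0.5508583  0.17355005 0.12645761] [-1.69019754e-01  9.85610679e-01 -4.31756551e-04 -1.93045349e-03] 0.05571595769835799
```

View pics/w4.png

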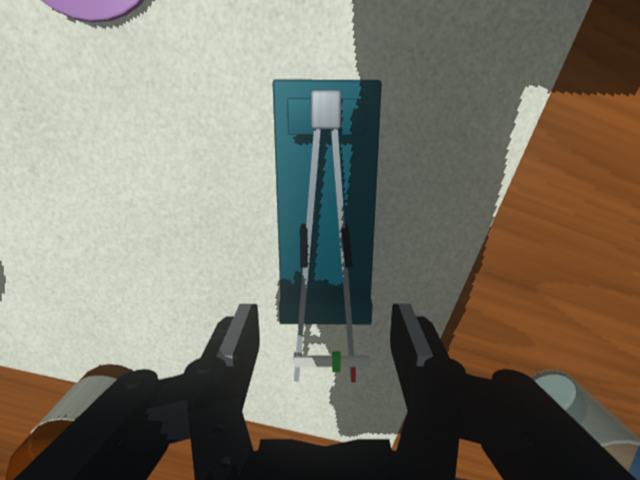

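The view shows the tweezers square with the tool: block (326,108), plates (304,244) and (347,247), bar from about (294,361) to (368,358), green (337,361), red (353,373).

Run:
```python
from tw import *
z=np.load("w4.npz"); g=[z[k] for k in z.files]; im,d,K,e,R=g
r=lambda u,v,z:ray(K,e,R,(u,v),z)[0]
o,M,H,S,V=run(g,(265,70,390,400))
w=(S<60)&(V>100)&M; w[:90]=0; w[130:]=0; w[:,:308]=0; w[:,345:]=0
n,l,st,c=cv2.connectedComponentsWithStats(w.astype(np.uint8)); i=1+st[1:,4].argmax(); print(st[i],c[i])
blk=r(*c[i],.050)
n,l,st,c=cv2.connectedComponentsWithStats(((V<40)&M).astype(np.uint8))
pl=[]
for i in range(1,n):
    if 100<st[i,4]<600 and 220<c[i][1]<270: pl.append(c[i]); print("plate",st[i],c[i])
lo,hi=r(294.5,361,.052),r(368,358,.052); print("barlen",np.linalg.norm(lo-hi),np.degrees(np.arctan2(*(hi-lo)[[1,0]]))-90)
cor=[r(*p,.008) for p in((273.5,80.5),(381,80.5),(371,323.5),(279.5,323.5))]
print("rest",[np.degrees(np.arctan2(*(q-p)[[1,0]])) for p,q in((cor[0],cor[3]),(cor[1],cor[2]))])
for yaw in(19,20):
    t=np.radians(yaw); X=np.array([np.cos(t),np.sin(t)]);Y=np.array([-X[1],X[0]]); O=blk[:2]+.088*X; print(yaw,"O",O)
    for nm,p in [("bar",(lo+hi)/2),("green",r(*o["green"],.0585)),("red",r(*o["red"],.054)),("ft",r(299,381,.045))]+[("pl",r(*q,.046)) for q in pl]: print(nm,((p[:2]-O)@np.c_[X,Y]*1e3).round(1),end=" ")
    print()
```

```text
green [333 352   7  20 136] [336.  361.2] zmed [0.0518 0.0548 0.0556]
red none
[ 311   90   30   40 1126] [325.26021314 108.6642984 ]
plate [342 223  11  45 323] [346.83591331 246.41795666]
plate [301 225   6  42 194] [303.48453608 247.63402062]
barlen 0.0539469969893252 22.22744247370261
rest [np.float64(18.49431226493752), np.float64(19.689541675184)]
19 O [0.55319736 0.1741593 ]Traceback (most recent call last):
  File "<stdin>", line 17, in <module>
KeyError: 'red'
```

{"fn": "apply_moves", "kwargs": {
  "targets": [
    [[0.05, 0.02, -0.3, 0, 0.3], [0, 0, -0.55, 0, 0.3], [0, 0, -0.6, 0, 0.3], [0, 0, -0.6, 0, 0.3], [0, 0, -0.5, 0, 0.3], [0, 0, -0.3, 0, 0.3], [0, 0, -0.18, 0, 0.3], [0, 0, 0, 0, 0.3]]
  ]
}}

```text
clock: 11.12
eef_pos: [0.5526, 0.1737, 0.0055]
tool_rot: [-0.168, 0.986, -0.0, -0.002]
ft_force: [-0.5, -0.0, -0.4]
grip_width: 0.0554
grasp_force: 0.0
```

{"fn": "apply_moves", "kwargs": {
  "targets": [
    [[0, 0, 0, 0, 0.2], [0, 0, 0, 0, 0.1], [0, 0, 0, 0, 0], [0, 0, 0, 0, -0.1]]
  ]
}}

```text
clock: 11.45
eef_pos: [0.5553, 0.1754, 0.0082]
tool_rot: [-0.169, 0.986, 0.0, 0.001]
ft_force: [-0.0, 0.6, 0.3]
grip_width: 0.0386
grasp_force: 0.0
```

{"fn": "apply_moves", "kwargs": {
  "targets": [
    [[-0.04, -0.02, -0.08, 0, -0.15], [0, 0, 0, 0, -0.2], [0, 0, 0, 0, -0.25], [0, 0, 0, 0, -0.3], [0, 0, 0, 0, -0.33], [0, 0, 0, 0, -0.33], [0, 0, 0, 0, -0.33], [0, 0, 0, 0, -0.33]]
  ]
}}

```text
clock: 12.12
eef_pos: [0.5536, 0.1744, 0.0046]
tool_rot: [-0.169, 0.986, -0.0, 0.001]
ft_force: [0.5, -0.1, 5.0]
grip_width: 0.0286
grasp_force: 7.0
```

Run:
```python
from h import *
o=get_obs();print(o["clock"],o["eef_pos"],o["tool_rot"],o["grip_width"],o["grasp_force"],o["ft_force"])
g=grab("wrist"); cv2.imwrite("pics/w5.png",g[0][200:480,200:480]); np.savez("w5.npz",*g)
im=g[0];hsv=cv2.cvtColor(im,cv2.COLOR_BGR2HSV); H,S,V=[hsv[...,i].astype(int) for i in range(3)]; P=cloud(*g)
for nm,m in(("green",(H>45)&(H<80)&(S>100)),("red",((H<8)|(H>172))&(S>110)&(V>40))):
    m=m.copy(); m[:,:240]=0;m[:,420:]=0;m[:250]=0
    n,l,st,c=cv2.connectedComponentsWithStats(m.astype(np.uint8))
    for i in range(1,n):
        if st[i,4]>15: print(nm,st[i],c[i].round(1),np.median(P[l==i],0).round(4))
```

```text
12.1167 [0.55358851 0.17444546 0.0046449 ] [-1.69098005e-01  9.85598887e-01 -4.57751894e-05  8.34073989e-04] 0.028555667114317174 6.974818994058296 [ 0.48385027 -0.13854078  5.01217039]
```

View pics/w5.png

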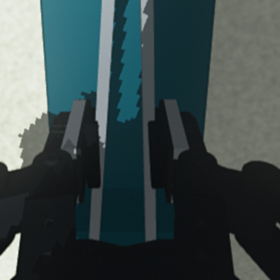

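The view shows both pads on the black finger plates. The gauge is hidden behind the hand, so I'll check it with the fixed cameras after lifting.

{"fn": "apply_moves", "kwargs": {
  "targets": [
    [[0, 0, 0.05, 0, -0.33], [0, 0, 0.15, 0, -0.33], [0, 0, 0.3, 0, -0.33], [0, 0, 0.3, 0, -0.33], [0, 0, 0.25, 0, -0.33], [0, 0, 0.15, 0, -0.33], [0, 0, 0.05, 0, -0.33], [0, 0, 0, 0, -0.33]]
  ]
}}

```text
clock: 12.83
eef_pos: [0.5531, 0.1745, 0.0543]
tool_rot: [-0.169, 0.986, 0.0, 0.0]
ft_force: [-0.4, -1.0, -0.3]
grip_width: 0.0286
grasp_force: 5.1
```

```bash
cat > gp.py <<'E'
from h import *
def gp(save=None, N=3):
    o=get_obs();p=o["eef_pos"];q=o["tool_rot"];print(o["clock"],p.round(4),o["grip_width"],o["grasp_force"],o["ft_force"])
    t=2*np.arctan2(q[1],q[0])-np.pi; X=np.array([np.cos(t),np.sin(t),0]);Y=np.array([-X[1],X[0],0]); print("yaw",np.degrees(t))
    for n in("scene","side"):
        acc={}
        for k in range(N):
            g=grab(n); im,d,K,e,R=g; P=cloud(*g); hsv=cv2.cvtColor(im,cv2.COLOR_BGR2HSV); H,S,V=[hsv[...,i].astype(int) for i in range(3)]
            L=P-p; near=(abs(L@X-.09)<.05)&(abs(L@Y)<.05)
            for nm,m in(("green",(H>40)&(H<85)&(S>70)),("red",((H<10)|(H>170))&(S>90))):
                m=m&near
                if m.sum()<3: continue
                uv=np.argwhere(m)[:,::-1]; acc.setdefault(nm,[]).append(np.r_[uv.mean(0),np.median(L[m]@np.c_[X,Y],0)*1e3,np.median(P[m][:,2])*1e3,len(uv)])
        for nm in acc: print(n,nm,np.mean(acc[nm],0).round(1))
        if save:
            u,v=np.mean(acc.get("green",[[320,240]]),0)[:2].astype(int)
            cv2.imwrite(f"pics/{save}_{n}.png",cv2.resize(im[max(v-50,0):v+50,max(u-65,0):u+65],None,fx=5,fy=5,interpolation=cv2.INTER_CUBIC))
E
python3 -c "
from gp import *
gp('l1')"
```

```text
12.8333 [0.5531 0.1745 0.0543] 0.028604176493126805 5.059003461501561 [-0.44346746 -1.01503982 -0.34311839]
yaw 19.464320560534794
scene green [370.9 316.8  88.   11.3 101.3  22. ]
scene red [367.2 322.8 102.5  12.1  97.1  12.3]
side green [316.5 172.8  81.6  10.6 102.1  11. ]
side red [321.8 172.3  98.9  12.3  97.8   8.3]
```

```bash
python3 - <<'E'
from h import *
yaw=np.radians(19.4);X=np.array([np.cos(yaw),np.sin(yaw)]);Y=np.array([-X[1],X[0]])
for f,roi in(("w1",(310,335,352,380)),("w4",(320,340,375,395))):
    z=np.load(f+".npz"); g=[z[k] for k in z.files]; im,d,K,e,R=g
    b,gr,r=[im[...,i].astype(int) for i in range(3)]; M=np.zeros(d.shape,bool);M[roi[1]:roi[3],roi[0]:roi[2]]=1
    out={}
    for nm,m,zt in(("green",gr-np.maximum(r,b)>35,.055),("red",r-np.maximum(gr,b)>35,.053)):
        w=(gr-np.maximum(r,b) if nm=="green" else r-np.maximum(gr,b))*(m&M); v,u=np.nonzero(w); ww=w[v,u]
        top=v<=np.median(v)+99
        c=np.array([np.average(u,weights=ww),np.average(v,weights=ww)]); p=ray(K,e,R,c,zt)[0]; out[nm]=p; print(f,nm,len(u),c.round(2),(u.min(),u.max()),(v.min(),v.max()))
    print("dx,dy mm",((out["red"]-out["green"])[:2]@np.c_[X,Y]*1e3).round(2))
E
python3 - <<'E'
# triangulate now
from h import *
acc={}
for n in("scene","side"):
    for k in range(3):
        im,d,K,e,R=grab(n); P=cloud(im,d,K,e,R); near=(np.abs(P[...,:2]-[.637,.21]).max(-1)<.05)&(P[...,2]>.07)
        b,gr,r=[im[...,i].astype(int) for i in range(3)]
        for nm,w in(("green",gr-np.maximum(r,b)),("red",r-np.maximum(gr,b))):
            w=w*((w>25)&near); v,u=np.nonzero(w); c=[np.average(u,weights=w[v,u]),np.average(v,weights=w[v,u])]
            acc.setdefault((n,nm),[]).append((e,R@np.linalg.inv(K)@np.r_[c,1]))
X=np.array([.9435,.3314]);Y=np.array([-X[1],X[0]]);T={}
for nm in("green","red"):
    A=np.zeros((3,3));B=np.zeros(3)
    for n in("scene","side"):
        for e,v in acc[n,nm]: v=v/np.linalg.norm(v);Q=np.eye(3)-np.outer(v,v);A+=Q;B+=Q@e
    p=np.linalg.solve(A,B);T[nm]=p;print(nm,p.round(4),((p[:2]-[.5531,.1745])@np.c_[X,Y]*1e3).round(2))
print("d",((T["red"]-T["green"])[:2]@np.c_[X,Y]*1e3).round(2))
E
```

```text
w1 green 90 [325.46 355.85] (np.int64(322), np.int64(329)) (np.int64(348), np.int64(363))
w1 red 33 [338.99 364.38] (np.int64(338), np.int64(340)) (np.int64(359), np.int64(370))
dx,dy mm [12.41 13.05]
w4 green 139 [335.97 361.75] (np.int64(333), np.int64(339)) (np.int64(352), np.int64(371))
w4 red 59 [352.8  374.14] (np.int64(351), np.int64(355)) (np.int64(367), np.int64(381))
dx,dy mm [12.39 12.67]
green [0.6297 0.215  0.1001] [85.64 12.83]
red [0.6443 0.2208 0.0973] [101.35  13.46]
d [15.71  0.63]
```

Three measurements agree: the pointer is about 0.7 mm past the band's middle. I'll squeeze slightly more and carry the tweezers over.

{"fn": "apply_moves", "kwargs": {
  "targets": [
    [[-0.05, -0.15, 0, 0, -0.338], [-0.12, -0.35, 0, 0, -0.338], [-0.19, -0.55, 0, 0, -0.338], [-0.23, -0.65, 0, 0, -0.338], [-0.23, -0.65, 0, 0, -0.338], [-0.23, -0.65, 0, 0, -0.338], [-0.23, -0.65, 0, 0, -0.338], [-0.23, -0.65, 0, 0, -0.338]]
  ]
}}

```text
clock: 14.1
eef_pos: [0.4916, 0.0009, 0.054]
tool_rot: [-0.169, 0.986, -0.0, 0.0]
ft_force: [1.1, -0.4, -1.3]
grip_width: 0.0285
grasp_force: 5.2
```

{"fn": "apply_moves", "kwargs": {
  "targets": [
    [[-0.23, -0.65, 0, 0, -0.338], [-0.23, -0.65, 0, 0, -0.338], [-0.23, -0.65, 0, 0, -0.338], [-0.23, -0.65, 0, 0, -0.338], [-0.23, -0.65, 0, 0, -0.338], [-0.23, -0.65, 0, 0, -0.338], [-0.23, -0.65, 0, 0, -0.338], [-0.17, -0.5, 0, 0, -0.338]]
  ]
}}

```text
clock: 14.77
eef_pos: [0.42, -0.2017, 0.054]
tool_rot: [-0.168, 0.986, -0.0, -0.0]
ft_force: [-0.3, 0.2, 0.1]
grip_width: 0.0285
grasp_force: 5.2
```

{"fn": "apply_moves", "kwargs": {
  "targets": [
    [[-0.12, -0.35, 0, 0, -0.338], [-0.06, -0.2, 0, 0, -0.338], [-0.05, 0.03, 0, 0, -0.338], [0, 0, 0, 0, -0.338], [0, 0, 0, 0, -0.338]]
  ]
}}

```text
clock: 15.18
eef_pos: [0.4119, -0.2196, 0.0538]
tool_rot: [-0.169, 0.986, 0.0, -0.0]
ft_force: [-0.0, -0.0, -0.4]
grip_width: 0.0285
grasp_force: 5.2
```

Run:
```python
from gp import *
gp()
g=grab("scene"); s=grab("side")
a=cv2.resize(g[0][150:260,230:380],(400,293)); b=cv2.resize(s[0][220:350,230:380],(400,347)); cv2.imwrite("pics/f.png",np.vstack([a[:290],b[:310]]))
```

```text
15.1833 [ 0.4119 -0.2196  0.0538] 0.028546562837803897 5.235145742772147 [-0.03871446 -0.04292977 -0.4083237 ]
yaw 19.50756351999572
scene green [316.8 170.6  88.1  12.7 101.5  12.7]
scene red [317.4 143.5  99.1  12.1  96.2  13. ]
side green [294.4 274.3  83.   10.9 103.5  15.7]
side red [301.4 273.7  99.3  11.3  98.4   7. ]
```

View pics/f.png

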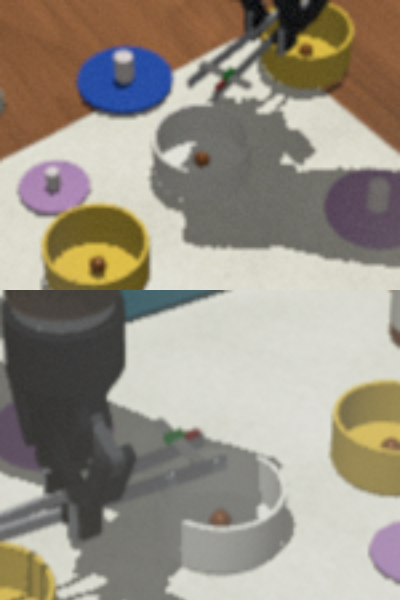

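The picture shows the level tweezers just short of the dish, the lid on the bench and the pointer beside the green band. The last leg overshot, so I'll correct by (+8.5, +13) mm and go down 8 mm.

{"fn": "apply_moves", "kwargs": {
  "targets": [
    [[0.05, 0.08, -0.05, 0, -0.338], [0.1, 0.15, -0.1, 0, -0.338], [0.06, 0.1, -0.05, 0, -0.338], [0, 0, 0, 0, -0.338], [0, 0, 0, 0, -0.338], [0, 0, 0, 0, -0.338]]
  ]
}}

```text
clock: 16.08
eef_pos: [0.4204, -0.2071, 0.0457]
tool_rot: [-0.169, 0.986, 0.0, -0.0]
ft_force: [0.4, 1.1, -1.3]
grip_width: 0.0285
grasp_force: 5.2
```

Run:
```python
from gp import *
gp()
# rim centre by depth, both views; tips by depth
for n in("scene","side"):
    g=grab(n); P=cloud(*g); hsv=cv2.cvtColor(g[0],cv2.COLOR_BGR2HSV)
    m=(hsv[...,1]<70)&(np.hypot(P[...,0]-.5255,P[...,1]+.1735)<.065)&(abs(P[...,2]-.043)<.005); q=P[m][:,:2]
    A=np.c_[2*q,np.ones(len(q))]; s=np.linalg.lstsq(A,(q**2).sum(1),rcond=None)[0]; print(n,"rim",len(q),s[:2],np.sqrt(s[2]+s[:2]@s[:2]))
    t=(np.hypot(P[...,0]-.5255,P[...,1]+.1735)<.06)&(P[...,2]>.065)&(P[...,2]<.12); q=P[t]; print("tweez",len(q),q.min(0).round(3),q.max(0).round(3), q[q[:,0].argsort()[-5:]].round(3).tolist())
```

```text
16.0833 [ 0.4204 -0.2071  0.0457] 0.02845875125209561 5.23680234735366 [ 0.37611632  1.12362721 -1.27954694]
yaw 19.4894264387549
scene green [316.1 181.4  88.7  12.6  92.7  13.3]
scene red [316.1 155.8  99.6  12.   88.7  10. ]
side green [297.4 273.2  83.   10.3  95.7  16.3]
side red [304.5 272.5  99.2  11.   90.    6. ]
scene rim 158 [ 0.5300012  -0.17122988] 0.04566527803722682
tweez 198 [ 0.468 -0.205  0.072] [ 0.533 -0.142  0.097] [[0.531, -0.185, 0.082], [0.532, -0.189, 0.073], [0.532, -0.188, 0.084], [0.533, -0.187, 0.082], [0.533, -0.186, 0.079]]
side rim 392 [ 0.52386026 -0.17357589] 0.04592694580963165
tweez 395 [ 0.467 -0.205  0.076] [ 0.529 -0.142  0.1  ] [[0.527, -0.19, 0.087], [0.527, -0.189, 0.082], [0.527, -0.19, 0.078], [0.529, -0.189, 0.087], [0.529, -0.188, 0.084]]
```

Both tips are centred over the dish at z about 0.082 (37 mm above the rim), with the pointer within 1 mm of the band. Now hold.

{"fn": "apply_moves", "kwargs": {
  "targets": [
    [[0, 0, 0, 0, -0.338], [0, 0, 0, 0, -0.338], [0, 0, 0, 0, -0.338], [0, 0, 0, 0, -0.338], [0, 0, 0, 0, -0.338], [0, 0, 0, 0, -0.338], [0, 0, 0, 0, -0.338], [0, 0, 0, 0, -0.338]]
  ]
}}

```text
clock: 17.15
eef_pos: [0.4205, -0.2073, 0.0458]
tool_rot: [-0.169, 0.986, -0.0, 0.0]
ft_force: [0.2, -0.4, -0.2]
grip_width: 0.0286
grasp_force: 5.2
```

{"fn": "apply_moves", "kwargs": {
  "targets": [
    [[0, 0, 0, 0, -0.338], [0, 0, 0, 0, -0.338], [0, 0, 0, 0, -0.338], [0, 0, 0, 0, -0.338], [0, 0, 0, 0, -0.338], [0, 0, 0, 0, -0.338], [0, 0, 0, 0, -0.338], [0, 0, 0, 0, -0.338]]
  ]
}}

```text
clock: 17.82
eef_pos: [0.4204, -0.2073, 0.0458]
tool_rot: [-0.169, 0.986, -0.0, -0.0]
ft_force: [0.8, -0.6, -0.2]
grip_width: 0.0284
grasp_force: 5.2
```

{"fn": "apply_moves", "kwargs": {
  "targets": [
    [[0, 0, 0, 0, -0.338], [0, 0, 0, 0, -0.338], [0, 0, 0, 0, -0.338], [0, 0, 0, 0, -0.338], [0, 0, 0, 0, -0.338], [0, 0, 0, 0, -0.338], [0, 0, 0, 0, -0.338], [0, 0, 0, 0, -0.338]]
  ]
}}

```text
clock: 18.48
eef_pos: [0.4204, -0.2073, 0.0458]
tool_rot: [-0.169, 0.986, -0.0, 0.0]
ft_force: [0.5, -0.5, -1.2]
grip_width: 0.0282
grasp_force: 5.2
```

{"fn": "apply_moves", "kwargs": {
  "targets": [
    [[0, 0, 0, 0, -0.338], [0, 0, 0, 0, -0.338], [0, 0, 0, 0, -0.338], [0, 0, 0, 0, -0.338], [0, 0, 0, 0, -0.338], [0, 0, 0, 0, -0.338], [0, 0, 0, 0, -0.338], [0, 0, 0, 0, -0.338]]
  ]
}}

```text
clock: 19.15
eef_pos: [0.4204, -0.2073, 0.0458]
tool_rot: [-0.169, 0.986, -0.0, 0.0]
ft_force: [0.4, 0.4, -0.6]
grip_width: 0.0286
grasp_force: 5.2
```

```bash
python3 -c "
from h import *
o=get_obs();print(o['clock'],o['eef_pos'],o['grip_width'],o['grasp_force']);print(order.job_done())"
```

```text
19.15 [ 0.42044197 -0.20727823  0.04580223] 0.02855350780514006 5.236810322385281
the job is handed in; nothing more can be done
None
```

I handed the job in at 19.2 s and no verdict came back: the lid is flat on the bench clear of the dish, and the tweezers have been held still for over 2 s over the open dish, tips about 37 mm above its rim, with the pointer within about 1 mm of the green band.

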